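# Shut the dispenser tap and hang up the mug

## Robot

A 6-joint arm with a two-finger parallel gripper is mounted at the origin on the work surface. World frame = base frame: x ahead of the robot, y to its left, z up, the work surface at z = 0. Lengths are in mm, angles in rad, forces in N, time in s.
With the tool pointing down it reaches from about 375 to 975 mm from the base axis. Payload 3.8 kg.
Tool frame: the origin (TCP) lies at the very end of the fingers, on their centre line; the grasp point (between the pads) lies 19 mm behind it (ctrl.pinch_z is the z of the grasp point in the tool frame, in mm); z points along the fingers, y is the line along which they close (so a half turn about z gives the same grasp; the last joint's range is limited). The gripper opens to 85 mm and grips with 20 to 120 N. Pads are 22 mm wide; open, the fingers measure 114 mm over their backs; the gripper's body (76 mm by 85 mm) begins 54 mm behind the grasp point. The pads swing forward as they close: fully open they stand 13 mm farther back than shut.
Start: joints at [-1.337, 0.264, 1.604, -0, 1.274, -0.037], TCP at [180.559, -650.397, 231.28] pointing down, gripper open.
Joint ranges: [-2.63, 2.63], [-0.94, 2.18], [0.31, 2.57], [-1.31, 4.45], [0, 2.66], [-2.55, 2.55]. Speed limits (rad/s): [2.57, 2.57, 3.14, 3.14, 3.14, 3.14].

## Interface

Orientations are given as a rotation vector (axis times angle).
In Python, from cell import state, imaging, workorder, find_in, silhouettes, ctrl gives the robot as it stands. The module is installed in compiled form; this text tells all that it offers.
- The arm moves only by the shell command python3 -m inch 'ROWS' [FORCE]. ROWS is text: rows parted by semicolons, each of 7 numbers parted by spaces: the opening, from 0 (shut) to 1 (fully open), then the shift along the tool's x, y, z as a fraction of full scale, then the turn, a rotation vector about the tool's x, y, z as a fraction of full scale. In form: fingers x y z ax ay az; .... A call has 1 to 20 rows; each row shifts and turns the commanded pose from where the row before left it, along the tool's axes as they then stand; what a row does not reach is not made up. Full scale, the value 1, is 20 cm for a shift and 5 degrees for a turn. A row lasts 1/12 s, in which the tool goes at most 41.7 mm and 7.16 degrees, less where a joint would pass 70% of its speed; a pose out of reach is approached as far as the arm can. A call with a number of a shift or a turn outside -1 to 1 is refused whole. A call with a gripper value outside its range is refused whole. The fingers move at their own pace and stop on an object; FORCE is the grip in N (left out, the last holds). Time passes only in rows, so rows that do not move let the fingers close. It gives the time, the measured TCP pose, the force, the opening and the grip force at its end, in the units of the state.
- state(): the state, without advancing time (a new reading comes with each control period).
- imaging.grab_frame(name): name is "scene" or "side" or "wrist"; returns the picture (480x640x3 uint8, blue, green, red); there is no depth.
- imaging.camera_model(name): a dict with "fx", "fy", "cx", "cy" (pixels), "rvec" (rotation vector, rad) and "tvec" (3), from world to camera coordinates, as OpenCV has them. Camera axes: x right, y down, z forward; pixel columns grow to the right and rows downward; lengths in mm; the calibration is good to about 2 mm. A picture is of the moment at which its call begins: read the wrist's pose just before it. camera_model takes no time and is no camera call; for the wrist camera it gives the pose at the moment of the call.
- workorder.job_done(): hands the job in; it is judged then, once.
Trained networks look in the newest picture that a camera, given by its name, has taken for a name from the list of things; names that differ only in an ending like _2 or _b are one class to them, and where a whole thing is asked for, a point or a joint stands for the part that bears it (a point fixed in the world has none). Each returns a list of dicts, best first, with "score" (0 to 1); they miss things now and then, are a little off and sometimes report something else, mostly with a low value. They report only what shows in the picture. A call takes as long as a camera call. They do not tell look-alikes from the thing itself.
- find_in(camera, name): "position" ([column, row] in pixels, amid what is visible of it).
- silhouettes(camera, name): "region" (480x640 bool, what is visible of it) and "position" ([column, row] in pixels, amid what is visible of it).
The state is a dict: "time_s": time; "q": joint angles; "dq": joint speeds; "joint_efforts": joint torques, N m; "ee_pos": TCP position; "tool_rot": TCP orientation; "force": force on the tool from outside, world axes, zero at the start; "moment": the same for the moment, N m; "finger_gap": finger opening in mm; "gripper_force": force on a finger pad.
Only numpy, scipy, OpenCV 4.12 (cv2) and the standard library are available. Lean on these libraries where they do the work, as an engineer would, in place of code of your own. Each camera call takes 0.05 s, during which the arm holds its last target. There are 200 camera calls.

## Task

The drinks dispenser's tap has been left open over the mug. With the mug still standing on the drip tray, turn the tap lever round until it is fully shut, then take the mug from under the tap and hang it by its handle on the hook of the mug stand, hanging freely and still. Leave the other things on the table where they are.

Things in the scene. Friction and masses are not known exactly. Their poses are not given: they have to be found in the camera images.
- dispenser: Fixed steel drinks dispenser: upright urn 180 dia (lid 188), 332 high; origin under the urn's centre, z up. -x points straight out from the urn through its tap and drip tray. Tray: slab 14 high, 90 to 320 mm out from the origin, 130 wide. Spout ends 200 mm out, underside 114 above the table.
- tap_axis (a point): Point on the tap lever's vertical turning axis at mid-thickness of the lever, 165 mm out from the urn's centre, 170 above the table. Axes as dispenser.
- tap (a joint): Tap lever's angle, rad: 0 = fully shut stop (lever crosswise, along the dispenser's -y), 1.571 = fully open stop (lever straight out from the urn, along the dispenser's -x, over the tray). Growing angle is clockwise seen from above. Turning it takes about 0.12 N m; it stays where it is left.
- tap_tip (a point): Near the free end of the steel lever, 86 mm from the turning axis (the end itself is at 94.5). The lever is a level flat bar 13 wide and 6 thick, its underside 167 above the table, free below from 25 to 94 mm from the axis.
- mug: The white mug with a handle, standing upright on the drip tray under the open tap: 66 outer diameter (60 at the foot), 85 high, wall 4, about 0.22 kg. Origin at the centre of its underside, z up its axis, handle at its +y: a round bar 9 thick, reaching 71.5 mm from the axis.
- mug_loop (a point): Centre of the opening of the mug's ear-shaped handle, 45 mm out from the mug's axis (+y) and 46 above its underside. The opening is about 24 wide (mug y) x 36 high (mug z), its top outer corner being the farthest out, and runs through along mug x; its top inner edge is 64 above the underside. Axes as mug. Once hung, the mug tilts and swings for about 3 s.
- stand: Fixed mug stand: wooden foot 120 x 110 x 14 high (90 mm in front of the post to 30 behind), steel post 12 dia at the origin, 200 high, and one round steel hook, 10 dia, level from the post's top along the stand's -x for 86 mm, centre line 200 above the table, then turned up at its end. Origin under the post, z up.
- hook_mid (a point): Point on the hook's centre line 55 mm from the post, 200 above the table. Axes as stand.
- hook_tip (a point): Centre of the hook's upturned end, 100 mm from the post, 213 above the table (its top is 218). Axes as stand.
- teacup: Bystander: handleless white teacup, 70 dia x 70 high, loose on the table; origin at the centre of its underside.
- caddy: Bystander: tea caddy can, 60 dia x 90 high, loose on the table; origin at the centre of its underside.
- jar: Bystander: jar, 72 dia x 100 high, loose on the table; origin at the centre of its underside.
- sharpener: Bystander: black desktop pencil sharpener, 70 x 75 x 97 high, loose on the table; origin at the centre of its underside.
- spoon: Bystander: spoon, 160 long, loose on the table; origin at its middle, lying along x.
- stapler: Bystander: stapler, 130 x 35 x 46 high, loose on the table; origin at the centre of its underside.
Things that resemble listed ones, but are neither listed nor needed, are in the scene too. Leave any purple or red look-alike of the mug alone.

How it is judged:
By the outcome, as a careful person would: the job done as asked, in the order asked, and still so for the second after the job is handed in, with the robot touching nothing.
It also fails if it takes over 67 s, if anything falls off the work surface, if the arm or the gripper's body presses on something with over 40 N, if the wrist force passes 120 N, or if a joint passes its speed limit or range.

## Working session

There is one attempt and no reset: what is moved stays moved. The work goes in short steps, Python scripts to look and compute and a shell command to move; the robot and the scene stay as the last step left them, time stands still between calls to the robot, and variables do not carry over. Pictures are saved under pics/ and viewed, at most 10 in all, crops included, and the job is handed in when it is done.

```bash
mkdir -p pics
python3 - <<'E'
from cell import *
import cv2,numpy as np
ims=[]
for c in("scene","side"):
    im=imaging.grab_frame(c);cv2.imwrite(f"pics/{c}0.png",im)
    m=imaging.camera_model(c);print(c,{k:np.round(v,3).tolist() for k,v in m.items()})
    for n in("dispenser","tap_tip","mug","mug_loop","stand","hook_tip","hook_mid","tap_axis"):
        print(n,[(np.round(d["position"]).tolist(),round(d["score"],2)) for d in find_in(c,n)][:4])
print(state()["time_s"],state()["tool_rot"],ctrl.pinch_z)
E
```

```text
scene {'fx': 465.169, 'fy': 465.169, 'cx': 315.973, 'cy': 238.266, 'rvec': [1.994, 1.771, -0.537], 'tvec': [-40.252, -367.522, 1575.917]}
dispenser [([135.0, 286.0], 0.79)]
tap_tip [([208.0, 254.0], 0.49)]
mug [([378.0, 355.0], 0.93), ([158.0, 220.0], 0.84), ([229.0, 205.0], 0.72), ([244.0, 276.0], 0.58)]
mug_loop [([244.0, 276.0], 0.94), ([376.0, 356.0], 0.85), ([229.0, 202.0], 0.73), ([158.0, 222.0], 0.69)]
stand [([379.0, 280.0], 0.62), ([245.0, 274.0], 0.56)]
hook_tip [([382.0, 283.0], 0.86), ([451.0, 223.0], 0.54), ([303.0, 225.0], 0.18)]
hook_mid [([379.0, 280.0], 0.63)]
tap_axis [([134.0, 285.0], 0.72), ([386.0, 212.0], 0.42)]
side {'fx': 464.095, 'fy': 464.095, 'cx': 323.305, 'cy': 238.807, 'rvec': [0.144, -2.651, 1.523], 'tvec': [542.755, 183.977, 1174.704]}
dispenser [([316.0, 178.0], 0.89)]
tap_tip []
mug [([410.0, 241.0], 0.73), ([213.0, 305.0], 0.71), ([397.0, 214.0], 0.65), ([322.0, 238.0], 0.62)]
mug_loop [([393.0, 212.0], 0.94), ([407.0, 240.0], 0.79), ([324.0, 244.0], 0.59), ([214.0, 301.0], 0.59)]
stand [([288.0, 332.0], 0.89)]
hook_tip []
hook_mid [([286.0, 329.0], 0.71)]
tap_axis [([316.0, 182.0], 0.97)]
0.9 [3.11272937e+00 4.24033112e-01 2.42766913e-05] -18.700000000000003
```

View pics/scene0.png

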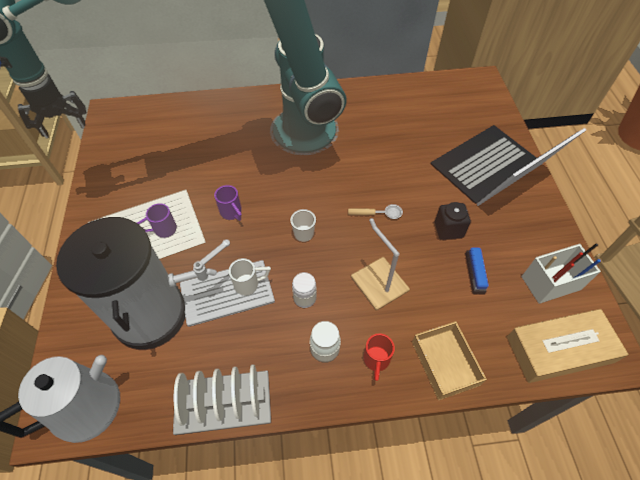

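View pics/side0.png

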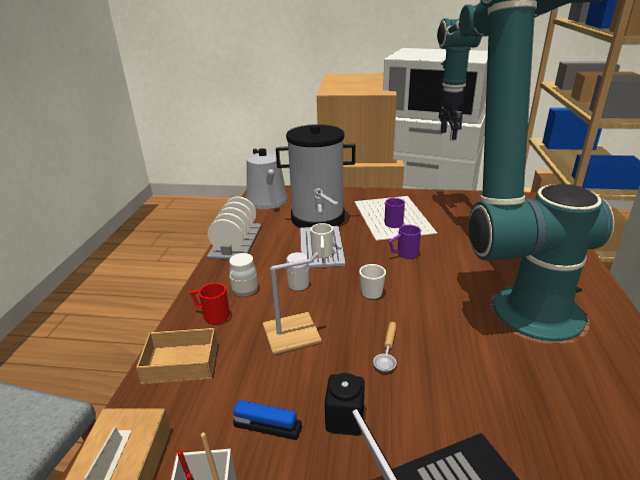

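Candidates for "mug": the white mug with a handle on the tray at scene (243,276), purple ones at (158,220) and (228,203), a red one at (378,352), and a white handleless teacup at (303,225). The one on the tray fits, since it is white, has a handle and stands under the tap. I'll confirm it in an enlarged crop.

Run:
```python
import cv2,numpy as np
a=cv2.imread("pics/scene0.png");b=cv2.imread("pics/side0.png")
A=cv2.resize(a[225:325,155:285],None,fx=6,fy=6,interpolation=cv2.INTER_CUBIC)
cv2.imwrite("pics/c1.png",A[:600,:800])
p=cv2.resize(b[180:280,290:360],None,fx=5.7,fy=6,interpolation=cv2.INTER_CUBIC)
q=cv2.resize(a[210:310,345:415],None,fx=5.7,fy=6,interpolation=cv2.INTER_CUBIC)
cv2.imwrite("pics/c2.png",np.hstack([p,q])[:600,:800])
```

```text
(no output)
```

View pics/c1.png

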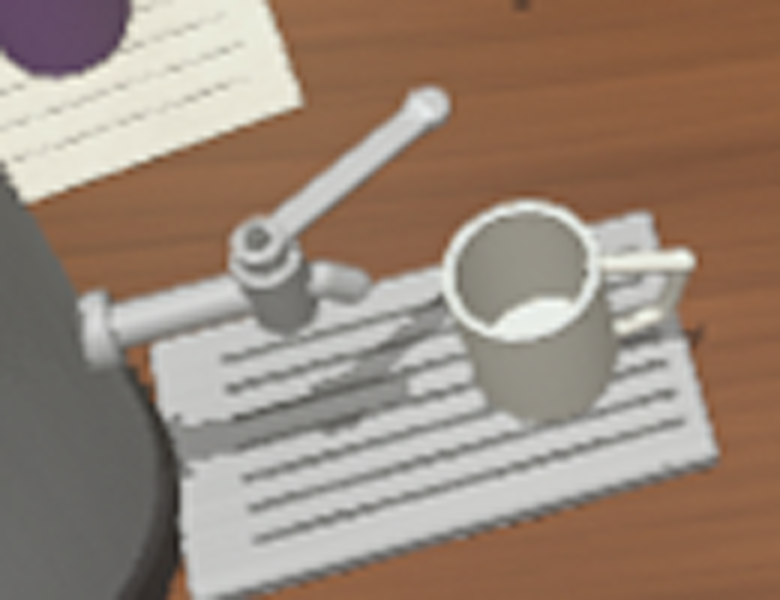

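View pics/c2.png

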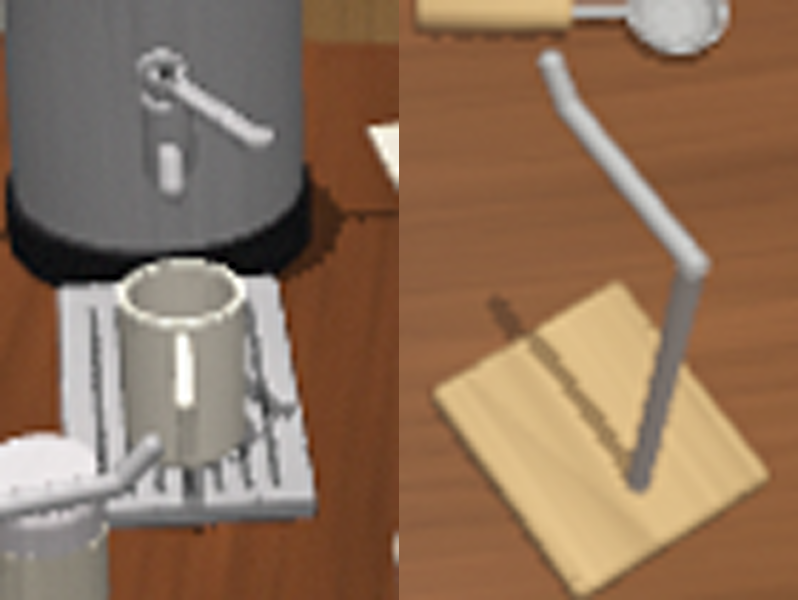

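The crops confirm the target: a white mug with a handle stands on the tray, rim at scene (242,270), handle pointing away from the urn. The lever stands partly open, from (198,264) to (226,242). The hook runs from the post top at (397,254) to its tip at (371,219).

```bash
cat > fit.py <<'E'
from cell import *
import cv2,numpy as np
from scipy.optimize import least_squares
CM={c:imaging.camera_model(c) for c in("scene","side")}
def proj(c,P):
    m=CM[c] if isinstance(c,str) else c
    K=np.array([[m["fx"],0,m["cx"]],[0,m["fy"],m["cy"]],[0,0,1.]])
    return cv2.projectPoints(np.array(P,float).reshape(-1,1,3),np.array(m["rvec"]),np.array(m["tvec"]),K,None)[0][:,0]
def W(p,P):
    c,s=np.cos(p[2]),np.sin(p[2]);P=np.array(P,float)
    return np.c_[p[0]+c*P[:,0]-s*P[:,1],p[1]+s*P[:,0]+c*P[:,1],P[:,2]]
def fit(obs,x0):
    def f(p):
        r=[]
        for c,u,P in obs: r+=list((proj(c,W(p,[P(p) if callable(P) else P]))[0]-u))
        return np.array(r)
    s=least_squares(f,x0,loss="soft_l1",x_scale=[100,100]+[1]*(len(x0)-2));print(np.round(s.x,3));print(np.round(f(s.x).reshape(-1,2),1).tolist());return s.x
E
cat > f1.py <<'E'
from fit import *
A=lambda u,v:np.array([155+u/6,225+v/6])-.4
B=lambda u,v:np.array([290+u/5.7,180+v/6])-.4
C=lambda u,v:np.array([345+u/5.7,210+v/6])-.4
print("stand");fit([("scene",C(298,265),(0,0,202)),("scene",C(150,58),(-100,0,214)),("scene",C(166,95),(-92,0,201)),("scene",C(238,487),(0,0,14)),
("scene",C(221,283),(-90,55,14)),("scene",C(33,390),(-90,-55,14)),("scene",C(184,597),(30,-55,14)),("scene",C(369,477),(30,55,14)),
("side",np.array([276,267]),(0,0,202)),("side",B(152,440),(-100,0,216)),("side",np.array([278.5,333]),(0,0,14))],[650,150,1.])
tip=lambda p:(-165-90*np.sin(p[3]),-90*np.cos(p[3]),171)
print("disp");fit([("scene",A(650,213),(-320,-65,14)),("scene",A(717,458),(-320,65,14)),("scene",A(430,103),tip),("scene",A(258,238),(-165,0,lambda:0) if 0 else (-165,0,190)),
("side",B(313,512),(-320,-65,14)),("side",B(265,135),tip),("side",B(162,72),(-165,0,190)),("scene",np.array([100,250.]),(0,0,350)),("side",np.array([315.5,129]),(0,0,350))],[650,-500,-1.5,.8])
print("mug");fit([("scene",A(524,272),(0,0,99)),("scene",A(688,262),(0,66,78)),("side",B(182,292),(0,0,99)),("side",B(184,340),(0,67,78))],[600,-200,0.])
E
python3 f1.py
```

```text
stand
[6.34625e+02 1.55301e+02 4.37000e-01]
[[-0.5, -0.5], [0.6, 0.9], [-0.7, 0.2], [0.4, -0.6], [0.1, -0.9], [0.0, -0.2], [-0.4, 0.1], [1.0, -0.2], [-3.3, -0.2], [-0.1, 0.0], [0.4, -0.6]]
disp
[ 635.228 -462.287   -1.355    0.973]
[[0.5, 0.1], [2.5, -0.2], [-0.1, -0.0], [0.5, -0.5], [0.1, -2.6], [0.0, 0.5], [-1.5, -4.2], [-3.1, -2.9], [-4.7, -9.1]]
mug
[ 5.76023e+02 -2.12243e+02  1.30000e-01]
[[0.1, -0.1], [-0.6, 0.0], [-0.0, -0.1], [-0.1, 9.6]]
```

```bash
cat > f2.py <<'E'
from fit import *
A=lambda u,v:np.array([155+u/6,225+v/6])-.4
B=lambda u,v:np.array([290+u/5.7,180+v/6])-.4
tip=lambda p:(-165-90*np.sin(p[3]),-90*np.cos(p[3]),171)
ax=lambda p:(-165,0,p[4]*100)
p=fit([("scene",A(650,213),(-320,-65,14)),("scene",A(717,458),(-320,65,14)),("scene",A(150,350),(-90,-65,14)),("scene",A(430,103),tip),("scene",A(258,238),ax),
("side",B(313,512),(-320,-65,7)),("side",B(265,135),tip),("side",B(162,72),ax),("side",B(275,278),(-90,-65,14)),("side",B(60,287),(-90,65,14))],[650,-500,-1.5,.8,1.9])
print("mug");m=fit([("scene",A(524,272),(0,0,99)),("scene",A(688,262),(0,66,78)),("side",B(182,292),(0,0,99))],[600,-200,0.])
print("axis",W(p,[(-165,0,170)]))
for a in(p[3],.6,.3,0,-.06):
    s=a+0; lev=np.array([-165-78*np.sin(a),-78*np.cos(a),155.])
    n=np.array([-np.cos(a),np.sin(a),0]) # growing-angle side
    print(round(a,2),np.round(W(p,[lev+n*24]),0),np.round(W(p,[lev+n*45]),0))
c,s=np.cos(p[2]),np.sin(p[2]);print("mug in disp",[c*(m[0]-p[0])+s*(m[1]-p[1]),-s*(m[0]-p[0])+c*(m[1]-p[1])])
E
python3 f2.py
```

```text
[ 624.806 -467.555   -1.389    1.011    1.763]
[[0.1, 0.0], [0.5, 0.3], [-0.0, -0.7], [0.0, -0.1], [0.1, 0.8], [0.2, -0.8], [0.1, 0.6], [0.5, -0.5], [0.1, -0.8], [-0.7, -0.4]]
mug
[ 5.75956e+02 -2.11619e+02  1.25000e-01]
[[0.4, -0.1], [-0.4, 0.1], [-0.0, -0.0]]
axis [[ 595.02085266 -305.26540505  170.        ]]
1.01 [[ 560. -232.  155.]] [[ 576. -217.  155.]]
0.6 [[ 534. -252.  155.]] [[ 542. -232.  155.]]
0.3 [[ 520. -272.  155.]] [[ 523. -251.  155.]]
0 [[ 514. -296.  155.]] [[ 510. -275.  155.]]
-0.06 [[ 514. -301.  155.]] [[ 509. -280.  155.]]
mug in disp [np.float64(-260.54989975467186), np.float64(-1.847026601820808)]
```

```bash
cat > go.py <<'E'
# usage: go.py x y z psi_rad -> delta in tool axes (fractions), turn (rows of 5deg) ; turn done after shift
import sys,numpy as np
from cell import state
from scipy.spatial.transform import Rotation as R
s=state();r=R.from_rotvec(s["tool_rot"]);M=r.as_matrix()
x,y,z,psi=map(float,sys.argv[1:5])
d=M.T@(np.array([x,y,z])-s["ee_pos"])
T=np.array([[np.cos(psi),np.sin(psi),0],[np.sin(psi),-np.cos(psi),0],[0,0,-1]])
print("t",round(s["time_s"],2),"pos",np.round(s["ee_pos"],1),"psi",round(np.arctan2(M[1,0],M[0,0]),3),"q6",round(s["q"][5],2),"F",np.round(s["force"],1),"gap",round(s["finger_gap"],1))
print("shift frac",np.round(d/200,4),"dist",round(np.linalg.norm(d)),"turn frac",np.round(np.degrees(R.from_matrix(M.T@T).as_rotvec())/5,2))
E
python3 -m inch '0 .138 -.088 0 0 0 0;0 .138 -.088 0 0 0 0;0 .138 -.088 0 0 0 0;0 .138 -.088 0 0 0 0;0 .138 -.088 0 0 0 0;0 .138 -.088 0 0 0 0;0 .138 -.088 0 0 0 0;0 .138 -.088 0 0 0 0;0 .138 -.088 0 0 0 0;0 .138 -.088 0 0 0 0;0 .138 -.088 0 0 0 0;0 .138 -.088 0 0 0 0;0 .138 -.088 0 0 0 0;0 .138 -.088 0 0 0 0;0 .138 -.088 0 0 0 0;0 .138 -.088 0 0 0 0;0 .138 -.088 0 0 0 0;0 .138 -.088 0 0 0 0;0 0 0 0 0 0 0;0 0 0 0 0 0 0' && python3 -m inch '0 0 0 0 0 0 -1;0 0 0 0 0 0 -1;0 0 0 0 0 0 -1;0 0 0 0 0 0 -1;0 0 0 0 0 0 -1;0 0 0 0 0 0 -1;0 0 0 0 0 0 -1;0 0 0 0 0 0 -1;0 0 0 0 0 0 -1;0 0 0 0 0 0 -1;0 0 0 0 0 0 -1;0 0 0 0 0 0 -1;0 0 0 0 0 0 -1;0 0 0 0 0 0 -1;0 0 0 0 0 0 -1;0 0 0 0 0 0 -1;0 0 0 0 0 0 0;0 0 0 0 0 0 0' && python3 go.py 576 -217 155 1.696
```

```text
time_s: 2.57
ee_pos: [575.4, -210.9, 231.2]
tool_rot: [3.112, 0.429, -0.0]
force: [-0.6, 1.0, 0.1]
finger_gap: 0.3
gripper_force: 0.0
time_s: 4.07
ee_pos: [573.7, -213.3, 231.3]
tool_rot: [-2.116, -2.322, 0.001]
force: [-0.3, 1.3, 0.1]
finger_gap: 0.2
gripper_force: 0.0
t 4.07 pos [ 573.7 -213.3  231.3] psi 1.663 q6 -0.49 F [-0.3  1.3  0.1] gap 0.2
shift frac [-0.0193  0.0097  0.3816] dist 76 turn frac [-0.    0.   -0.37]
```

```bash
python3 -m inch '0 -.01 .005 .127 0 0 -.2;0 -.01 .005 .127 0 0 -.17;0 0 0 .127 0 0 0;0 0 0 0 0 0 0;0 -.022 -.03 0 0 0 0;0 -.022 -.03 0 0 0 0;0 -.022 -.03 0 0 0 0;0 -.028 -.047 0 0 0 0;0 -.028 -.047 0 0 0 0;0 -.028 -.047 0 0 0 0;0 -.03 -.027 0 0 0 0;0 -.03 -.027 0 0 0 0;0 -.03 -.027 0 0 0 0;0 -.038 -.015 0 0 0 0;0 -.038 -.015 0 0 0 0;0 -.02 -.008 0 0 0 0;0 0 0 0 0 0 0;0 0 0 0 0 0 0' && python3 go.py 514 -300 155 1.696
```

```text
time_s: 5.57
ee_pos: [515.1, -292.0, 154.5]
tool_rot: [-2.073, -2.358, 0.002]
force: [0.6, 1.5, 0.3]
finger_gap: -0.1
gripper_force: 0.0
t 5.57 pos [ 515.1 -292.   154.5] psi 1.699 q6 -0.68 F [0.6 1.5 0.3] gap -0.1
shift frac [-0.0391 -0.0104 -0.0027] dist 8 turn frac [-0.03 -0.01  0.04]
```

```bash
for i in 1; do python3 -m inch '0 -.02 -.003 0 0 0 0;0 -.02 -.003 0 0 0 0;0 0 0 0 0 0 0'
python3 - <<'E'
from fit import *
import cv2
im=imaging.grab_frame("scene");cv2.imwrite("pics/s2.png",cv2.resize(im[200:320,140:290],None,fx=5,fy=5,interpolation=cv2.INTER_CUBIC))
E
done
```

```text
time_s: 5.82
ee_pos: [515.4, -299.9, 154.5]
tool_rot: [-2.073, -2.359, 0.001]
force: [0.0, 1.1, -1.3]
finger_gap: 0.2
gripper_force: 0.3
```

View pics/s2.png

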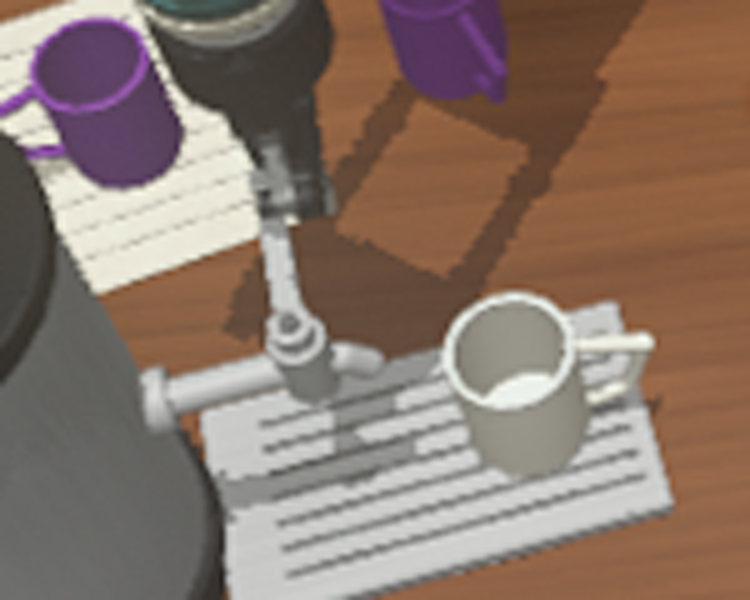

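The lever now stands crosswise, from its axis at about (198,265) to the fingers at (194,241). I'll push on until the stop shows in the force.

```bash
python3 -m inch '0 -.015 -.002 0 0 0 0;0 -.01 0 0 0 0 0;0 0 0 0 0 0 0'; python3 -m inch '0 -.015 -.002 0 0 0 0;0 0 0 0 0 0 0'
```

```text
time_s: 6.12
ee_pos: [515.7, -302.4, 154.5]
tool_rot: [-2.072, -2.355, -0.004]
force: [-1.7, 7.3, 1.9]
finger_gap: -0.1
gripper_force: 4.0
time_s: 6.28
ee_pos: [515.7, -302.9, 154.4]
tool_rot: [-2.07, -2.353, -0.009]
force: [-1.3, 15.6, 3.9]
finger_gap: -0.3
gripper_force: 7.7
```

```bash
python3 -m inch '0 .1 0 0 0 0 0;0 .15 .05 0 0 0 0;1 .1 .1 -.1 0 0 0;1 0 .1 -.15 0 0 0;1 0 0 -.1 0 0 0;1 0 0 0 0 0 0;1 0 0 0 0 0 0'
python3 - <<'E'
from fit import *
import cv2
for c in("scene","side"):
    im=imaging.grab_frame(c);cv2.imwrite(f"pics/{c}3.png",im)
    print([(np.round(d["position"]).tolist(),round(d["score"],2)) for d in find_in(c,"mug")][:4],[(np.round(d["position"]).tolist(),round(d["score"],2)) for d in find_in(c,"tap_tip")])
print(proj("scene",[[515,-322,172]]))
E
python3 go.py 576 -212 150 1.696
```

```text
time_s: 6.87
ee_pos: [558.3, -232.5, 227.2]
tool_rot: [2.07, 2.357, 0.001]
force: [0.1, -1.0, -1.9]
finger_gap: 60.3
gripper_force: 0.0
[([242.0, 272.0], 0.96), ([159.0, 221.0], 0.72), ([379.0, 355.0], 0.63)] [([197.0, 254.0], 0.6)]
[([408.0, 240.0], 0.97), ([322.0, 238.0], 0.92), ([210.0, 303.0], 0.67), ([393.0, 212.0], 0.59)] []
[[191.93982665 238.30308915]]
t 7.17 pos [ 555.7 -231.9  223.4] psi 1.699 q6 -0.56 F [ 0.7 -0.2  0. ] gap 85.3
shift frac [0.0852 0.1144 0.367 ] dist 79 turn frac [-0.03 -0.02  0.03]
```

```bash
python3 -m inch '1 .043 .057 0 0 0 0;1 .042 .057 .05 0 0 0;1 0 0 .1 0 0 0;1 0 0 .1 0 0 0;1 0 0 .1 0 0 0;1 0 0 0 0 0 0;1 0 0 0 0 0 0'; python3 go.py 576 -212 55 1.696
python3 - <<'E'
from fit import *
import cv2
a=imaging.grab_frame("scene");b=imaging.grab_frame("side")
cv2.imwrite("pics/v4.png",np.hstack([cv2.resize(i,(400,600),interpolation=cv2.INTER_CUBIC) for i in(a[200:320,180:260],b[150:270,285:365])]))
E
```

```text
time_s: 7.75
ee_pos: [576.4, -210.7, 152.8]
tool_rot: [-2.071, -2.357, 0.002]
force: [-0.5, -0.2, -0.6]
finger_gap: 85.4
gripper_force: 0.0
t 7.75 pos [ 576.4 -210.7  152.8] psi 1.7 q6 -0.52 F [-0.5 -0.2 -0.6] gap 85.4
shift frac [-0.0072 -0.0009  0.4888] dist 98 turn frac [-0.04 -0.03  0.05]
```

View pics/v4.png

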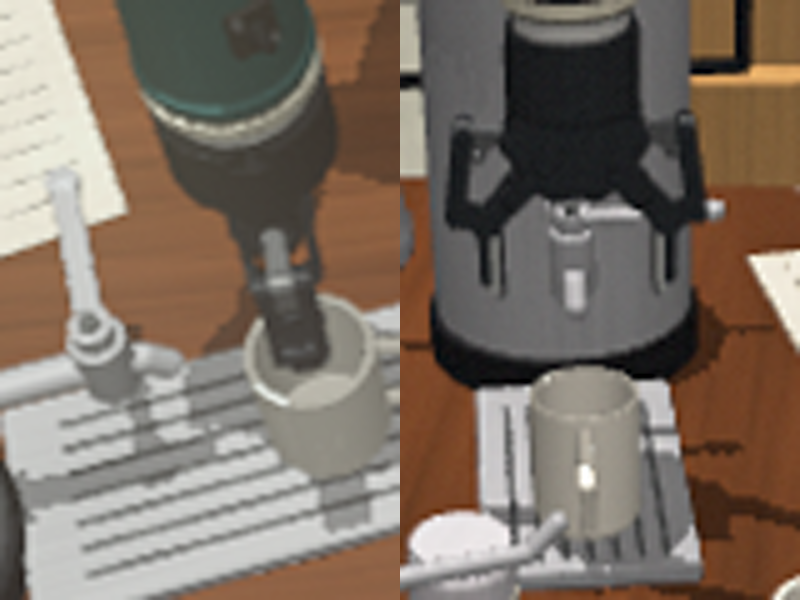

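The lever is crosswise: tip at scene (193,236), axis at (198,266), and square to the spout in the side view. The open gripper is above the mug.

```bash
python3 -m inch '1 -.004 0 .1 0 0 0;1 -.003 0 .1 0 0 0;1 0 0 .1 0 0 0;1 0 0 .1 0 0 0;1 0 0 .08 0 0 0;1 0 0 0 0 0 0;1 0 0 0 0 0 0'
python3 - <<'E'
from fit import *
p=np.array([624.806,-467.555,-1.389])
for a in(-.05,0,.05,.1,.2):print(a,proj("scene",W(p,[(-165-90*np.sin(a),-90*np.cos(a),171)])))
E
python3 -m inch '0 0 0 0 0 0 0;0 0 0 0 0 0 0;0 0 0 0 0 0 0;0 0 0 0 0 0 0;0 0 0 0 0 0 0;0 0 0 0 0 0 0' 40; python3 go.py 576 -212 155 1.696
```

```text
time_s: 8.43
ee_pos: [577.8, -213.6, 59.7]
tool_rot: [2.074, 2.359, 0.0]
force: [-0.3, -0.6, -0.3]
finger_gap: 85.7
gripper_force: 0.0
-0.05 [[190.50275863 236.1030128 ]]
0 [[192.32497863 235.60725334]]
0.05 [[194.15910772 235.18516277]]
0.1 [[196.00111729 234.83754351]]
0.2 [[199.69265679 234.3682196 ]]
time_s: 8.93
ee_pos: [579.2, -214.3, 61.6]
tool_rot: [2.072, 2.357, 0.002]
force: [0.8, -0.4, 6.1]
finger_gap: 63.6
gripper_force: 45.9
t 8.93 pos [ 579.2 -214.3   61.6] psi 1.699 q6 -0.52 F [ 0.8 -0.4  6.1] gap 63.6
shift frac [ 0.0125 -0.0127 -0.4669] dist 93 turn frac [0.04 0.02 0.04]
```

```bash
python3 -m inch '0 .01 0 -.08 0 0 0;0 .03 0 -.12 0 0 0;0 .05 0 -.16 0 0 0;0 .05 0 -.16 0 0 0;0 .05 0 -.16 0 0 0;0 .05 0 -.08 0 0 0;0 0 0 0 0 0 -.9;0 0 0 0 0 0 -.9;0 0 0 0 0 0 -.9;0 0 0 0 0 0 -.9;0 0 0 0 0 0 0;0 0 0 0 0 0 0'; python3 go.py 531 57 208 2.011
```

```text
time_s: 9.93
ee_pos: [571.0, -165.8, 211.0]
tool_rot: [-1.682, -2.653, -0.0]
force: [-0.7, -0.2, -2.2]
finger_gap: 63.8
gripper_force: 45.2
t 9.93 pos [ 571.  -165.8  211. ] psi 2.011 q6 -0.77 F [-0.7 -0.2 -2.2] gap 63.8
shift frac [1.0929 0.294  0.0151] dist 226 turn frac [-0. -0.  0.]
```

```bash
python3 -m inch '0 .08 .02 0 0 0 0;0 .15 .04 0 0 0 0;0 .15 .04 0 0 0 0;0 .15 .04 0 0 0 0;0 .15 .04 0 0 0 0;0 .15 .04 0 0 0 0;0 .15 .04 0 0 0 0;0 .1 .024 0 0 0 0;0 0 0 0 0 0 0;0 0 0 0 0 0 0;0 0 0 0 0 0 0'; python3 go.py 531 57 208 2.011;  python3 - <<'E'
from fit import *
a=imaging.grab_frame("scene");b=imaging.grab_frame("side")
print([d["position"] for d in find_in("scene","mug_loop")],[d["position"] for d in find_in("side","mug_loop")])
s=state();x,y,z=s["ee_pos"];print(x,y,z)
p=[x,y,2.011-np.pi/2]
for c in("scene","side"):print(c,np.round(proj(c,W(p,[(0,0,z-47.6+85),(0,0,z-47.6),(0,45,z-1.6),(0,67,z+22)])),1).tolist(),np.round(proj(c,W([634.6,155.3,.437],[(-100,0,213),(-55,0,200)])),1).tolist())
cv2.imwrite("pics/v5.png",np.hstack([cv2.resize(i,(400,600),interpolation=cv2.INTER_CUBIC) for i in(a[190:310,325:405],b[210:330,270:350])]))
E
```

```text
time_s: 10.85
ee_pos: [529.9, 53.7, 211.1]
tool_rot: [1.679, 2.655, -0.0]
force: [-0.7, -0.3, -2.1]
finger_gap: 63.7
gripper_force: 45.2
t 10.85 pos [529.9  53.7 211.1] psi 2.013 q6 -0.39 F [-0.7 -0.3 -2.1] gap 63.7
shift frac [0.0126 0.0122 0.0156] dist 5 turn frac [-0.    0.    0.03]
[[375.8, 358.4], [343.8, 220.3], [229.2, 202.0], [159.7, 222.5], [325.6, 343.5]] [[393.3, 210.2], [408.1, 240.5], [213.7, 303.2], [329.1, 247.0]]
530.2003866739004 52.70491131890177 211.04506407086083
scene [[346.3, 209.4], [344.8, 229.8], [361.0, 211.0], [369.2, 201.2]] [[371.5, 220.4], [382.1, 236.8]]
side [[325.2, 227.4], [326.0, 258.6], [331.9, 251.5], [335.0, 247.3]] [[316.2, 254.1], [297.1, 262.8]]
```

View pics/v5.png

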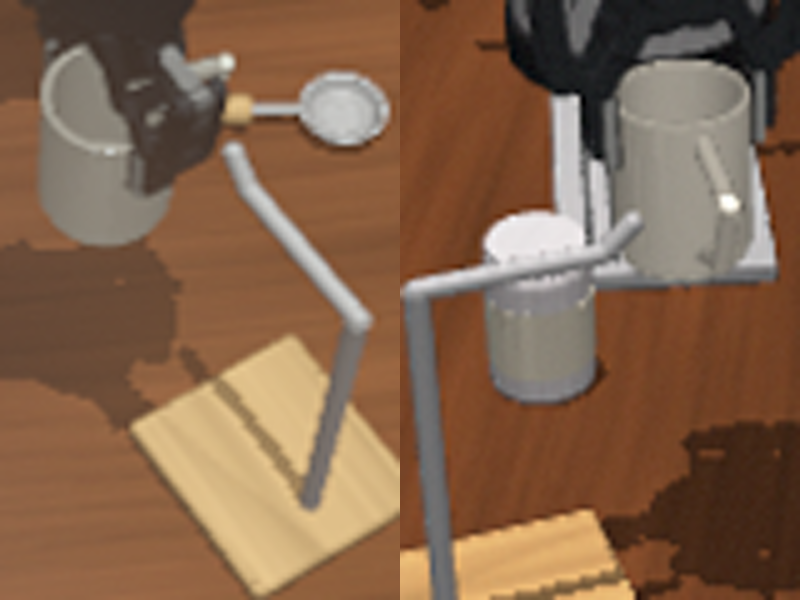

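The mug is held upright with its handle towards the hook. Rim centre is at scene (346,209), handle corner at (370,203), hook tip at (372,220), and all are within 1–2 px of prediction. I'll fit the offset in the grasp.

Run:
```python
from fit import *
obs=[("scene",(345.8,209.2),(0,0,85)),("side",(326.2,228.8),(0,0,85)),("scene",(369.9,202.7),(0,67,66)),("side",(335.7,250.7),(0,67,66)),("scene",(375,1),None)][:4]
def f(p):
    return np.concatenate([proj(c,W(p[:3],[(P[0],P[1],P[2]+p[3])]))[0]-u for c,u,P in obs])
s=least_squares(f,[530,53,.44,163]);m=s.x;print(np.round(m,2),np.round(f(m).reshape(-1,2),1).tolist())
t=np.array([634.6,155.3]);c,sn=np.cos(.437),np.sin(.437)
l=W(m[:3],[(0,45,46+m[3])])[0];d=l[:2]-t
print("loop in stand",c*d[0]+sn*d[1],-sn*d[0]+c*d[1],l[2])
```

```text
[5.2724e+02 5.3220e+01 4.1000e-01 1.5982e+02] [[0.4, 0.1], [0.3, 0.2], [-0.4, -0.0], [-0.3, -0.2]]
loop in stand -139.12805955186514 -2.069282227137194 205.82357821639883
```

```bash
python3 -m inch '0 .01 .04 -.003 0 0 0;0 0 .05 0 0 0 0;0 0 .05 0 0 0 0;0 0 .05 0 0 0 0;0 0 .05 0 0 0 0;0 0 0 0 0 0 0;0 0 0 0 0 0 0'
python3 - <<'E'
from fit import *
a=imaging.grab_frame("scene");b=imaging.grab_frame("side")
cv2.imwrite("pics/v6.png",np.hstack([cv2.resize(i,(400,600),interpolation=cv2.INTER_CUBIC) for i in(a[180:270,335:395],b[210:300,280:340])]))
E
```

```text
time_s: 11.63
ee_pos: [573.1, 76.3, 211.4]
tool_rot: [-1.678, -2.655, 0.001]
force: [-0.7, -0.8, -2.3]
finger_gap: 63.6
gripper_force: 45.2
```

View pics/v6.png

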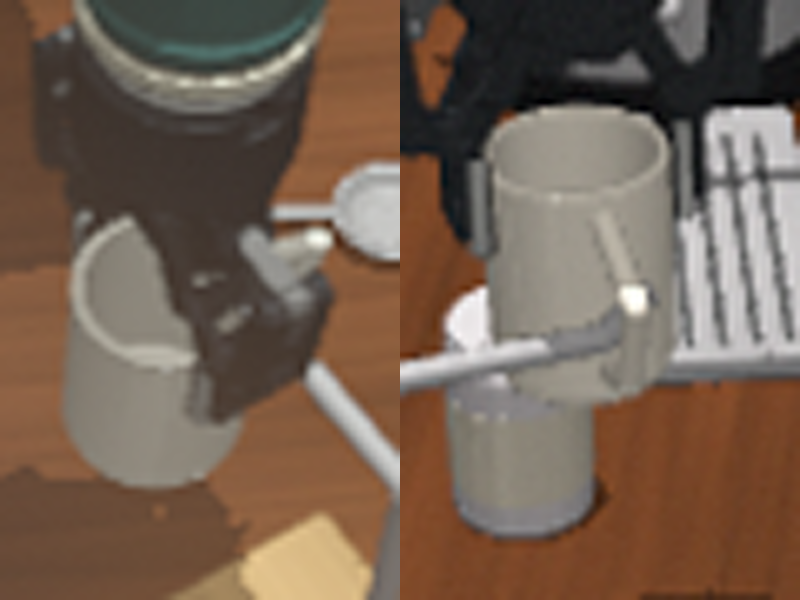

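In the side view the hook's end goes behind the handle's outer bar at (316,259), inside the loop, and no contact force shows. I'll slide on towards the post.

```bash
python3 -m inch '0 0 .05 0 0 0 0;0 0 .05 0 0 0 0;0 0 .05 0 0 0 0;0 0 .02 0 0 0 0;0 0 0 0 0 0 0;0 0 0 0 0 0 0' && python3 -m inch '0 0 0 .02 0 0 0;0 0 0 .02 0 0 0;0 0 0 .02 0 0 0;0 0 0 .01 0 0 0;0 0 0 0 0 0 0;0 0 0 0 0 0 0'
```

```text
time_s: 12.23
ee_pos: [603.5, 90.7, 211.5]
tool_rot: [-1.679, -2.655, 0.001]
force: [0.1, -0.6, -1.9]
finger_gap: 63.5
gripper_force: 45.3
time_s: 12.73
ee_pos: [602.9, 90.4, 197.3]
tool_rot: [-1.679, -2.654, 0.001]
force: [-0.8, -0.2, -2.7]
finger_gap: 63.6
gripper_force: 45.3
```

```bash
python3 -m inch '0 0 0 .015 0 0 0;0 0 0 0 0 0 0;0 0 0 0 0 0 0'; python3 -m inch '0 0 0 .01 0 0 0;0 0 0 0 0 0 0;0 0 0 0 0 0 0';python3 -m inch '0 0 0 .01 0 0 0;0 0 0 0 0 0 0;0 0 0 0 0 0 0'
```

```text
time_s: 12.98
ee_pos: [603.2, 90.5, 194.6]
tool_rot: [-1.679, -2.655, 0.0]
force: [1.1, -0.4, -2.4]
finger_gap: 64.1
gripper_force: 45.3
time_s: 13.23
ee_pos: [603.2, 90.5, 192.6]
tool_rot: [-1.679, -2.655, 0.0]
force: [0.0, 0.4, -2.3]
finger_gap: 63.8
gripper_force: 45.3
time_s: 13.48
ee_pos: [603.2, 90.5, 190.5]
tool_rot: [-1.679, -2.655, 0.0]
force: [-0.5, -0.8, -2.4]
finger_gap: 63.8
gripper_force: 45.3
```

```bash
for i in 1; do python3 -m inch '0 0 0 .008 0 0 0;0 0 0 0 0 0 0;0 0 0 0 0 0 0'; python3 -m inch '0 0 0 .008 0 0 0;0 0 0 0 0 0 0;0 0 0 0 0 0 0'; done | grep -E 'force:|pos'
python3 - <<'E'
from fit import *
a=imaging.grab_frame("scene");b=imaging.grab_frame("side")
cv2.imwrite("pics/v7.png",np.hstack([cv2.resize(i,(400,600),interpolation=cv2.INTER_CUBIC) for i in(a[190:310,335:415],b[220:340,260:340])]))
E
```

```text
ee_pos: [603.2, 90.5, 188.9]
force: [-0.9, 0.2, -2.1]
gripper_force: 45.3
ee_pos: [603.4, 90.6, 187.6]
force: [-0.3, 0.2, -2.4]
gripper_force: 45.4
```

View pics/v7.png

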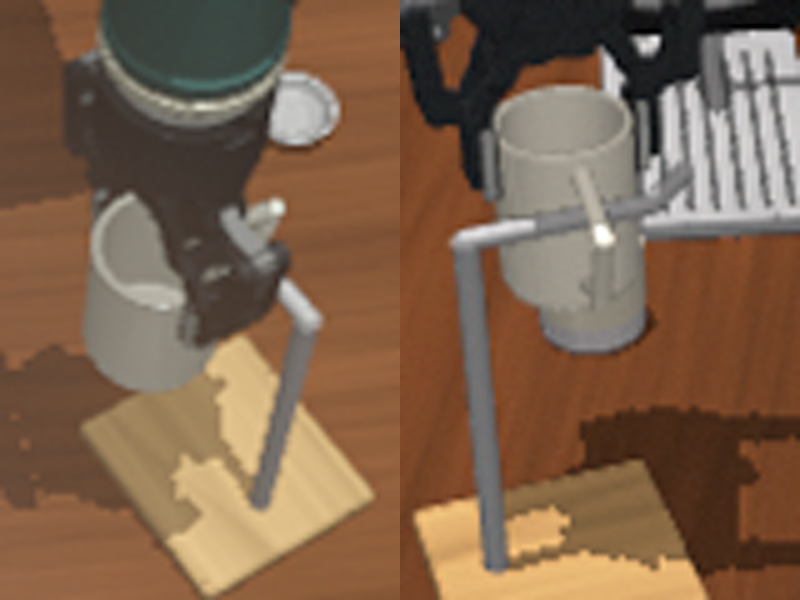

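The hook runs through the handle and shows on both sides of the bar at side (300,266). I'll lower until contact.

```bash
for i in 1; do python3 -m inch '0 0 0 .008 0 0 0;0 0 0 0 0 0 0;0 0 0 0 0 0 0'; python3 -m inch '0 0 0 .008 0 0 0;0 0 0 0 0 0 0;0 0 0 0 0 0 0'; python3 -m inch '0 0 0 .006 0 0 0;0 0 0 0 0 0 0;0 0 0 0 0 0 0'; done | grep -E 'force:|pos'
```

```text
ee_pos: [603.5, 90.6, 187.0]
force: [-2.5, -1.1, 4.1]
gripper_force: 46.0
ee_pos: [603.7, 90.5, 186.0]
force: [-2.5, -0.7, 8.0]
gripper_force: 46.7
ee_pos: [603.9, 90.5, 185.1]
force: [-2.7, -1.7, 7.7]
gripper_force: 46.9
```

```bash
python3 -m inch '0 0 0 -.006 0 0 0;0 0 0 0 0 0 0;.82 0 0 0 0 0 0;.85 0 0 0 0 0 0;.9 0 0 0 0 0 0;1 0 0 0 0 0 0;1 0 0 0 0 0 0;1 0 0 0 0 0 0;1 0 0 -.05 0 0 0;1 0 0 -.1 0 0 0;1 0 0 -.15 0 0 0;1 0 0 -.15 0 0 0;1 0 0 -.15 0 0 0;1 0 0 -.15 0 0 0;1 -.1 0 0 0 0 0;1 -.15 0 0 0 0 0;1 -.15 0 0 0 0 0;1 -.15 0 0 0 0 0;1 -.15 0 0 0 0 0;1 0 0 0 0 0 0'; for i in 1 2 3; do python3 -m inch '1 0 0 0 0 0 0;1 0 0 0 0 0 0;1 0 0 0 0 0 0;1 0 0 0 0 0 0;1 0 0 0 0 0 0;1 0 0 0 0 0 0;1 0 0 0 0 0 0;1 0 0 0 0 0 0;1 0 0 0 0 0 0;1 0 0 0 0 0 0;1 0 0 0 0 0 0;1 0 0 0 0 0 0;1 0 0 0 0 0 0;1 0 0 0 0 0 0;1 0 0 0 0 0 0;1 0 0 0 0 0 0;1 0 0 0 0 0 0;1 0 0 0 0 0 0;1 0 0 0 0 0 0;1 0 0 0 0 0 0' >/dev/null; done
python3 - <<'E'
from fit import *
a=imaging.grab_frame("scene");b=imaging.grab_frame("side");s=state();print(s["time_s"],s["ee_pos"],s["force"],s["finger_gap"])
cv2.imwrite("pics/v8.png",np.hstack([cv2.resize(i,(400,600),interpolation=cv2.INTER_CUBIC) for i in(a[190:310,335:415],b[220:340,260:340])]))
E
```

```text
time_s: 16.5
ee_pos: [664.9, -41.0, 334.6]
tool_rot: [1.683, 2.649, -0.003]
force: [-0.3, -0.2, 0.4]
finger_gap: 85.5
gripper_force: 0.0
21.6 [663.25658964 -35.97304519 334.27645384] [1.18698019 1.68162755 0.4331416 ] 85.09631799922701
```

View pics/v8.png

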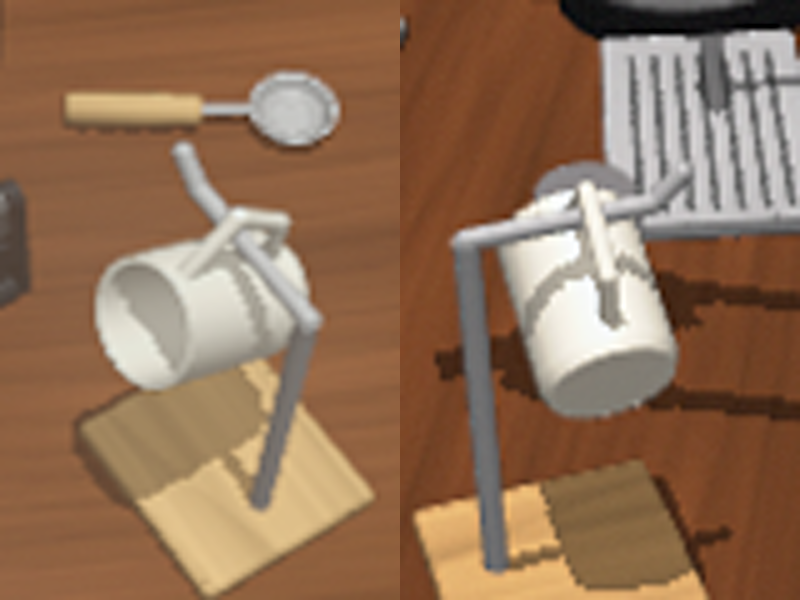

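The mug hangs on the hook by its handle, tilted, with hook showing on both sides of the handle at scene (383,237). I'll check numerically that it is still and that the bystanders have not moved.

```bash
python3 - <<'E'
from cell import *;import cv2
cv2.imwrite("pics/n1.png",imaging.grab_frame("side"))
E
python3 -m inch '1 0 0 0 0 0 0;1 0 0 0 0 0 0;1 0 0 0 0 0 0;1 0 0 0 0 0 0;1 0 0 0 0 0 0;1 0 0 0 0 0 0;1 0 0 0 0 0 0;1 0 0 0 0 0 0;1 0 0 0 0 0 0'
python3 - <<'E'
from cell import *;import cv2,numpy as np
b=imaging.grab_frame("side");a=imaging.grab_frame("scene")
print(cv2.absdiff(b,cv2.imread("pics/n1.png"))[230:320,270:340].max())
o=cv2.imread("pics/scene0.png")
for n in("teacup","caddy","jar","sharpener","spoon","stapler"):
    f=find_in("scene",n);print(n,[np.round(d["position"]).tolist() for d in f][:2])
for nm,(x,y,r) in dict(teacup=(303,225,14),caddy=(304,290,14),jar=(325,341,17),shp=(453,220,16),spoon=(378,212,12),stap=(478,270,14),p1=(158,220,14),p2=(228,203,14)).items():
    print(nm,round(float(cv2.absdiff(a,o)[y-r:y+r,x-r:x+r].mean()),1))
E
```

```text
time_s: 22.4
ee_pos: [663.3, -36.0, 334.3]
tool_rot: [-1.679, -2.655, 0.0]
force: [0.2, -0.4, -0.4]
finger_gap: 85.2
gripper_force: 0.0
11
teacup [[304.0, 229.0]]
caddy [[303.0, 291.0]]
jar [[327.0, 342.0]]
sharpener [[452.0, 223.0]]
spoon []
stapler [[475.0, 270.0], [197.0, 253.0]]
teacup 41.1
caddy 34.8
jar 0.3
shp 1.0
spoon 2.0
stap 0.5
p1 0.5
p2 0.6
```

Run:
```python
from cell import *;import cv2,numpy as np
b=imaging.grab_frame("side");o=cv2.imread("pics/side0.png");n=cv2.imread("pics/n1.png");d=cv2.absdiff(b,n)
print("noise mug",d[230:320,270:340].mean(),"static",d[380:440,230:300].mean(),d[380:440,230:300].max())
for nm,(u,v) in dict(teacup=(373,281),caddy=(290,278)).items():
    t=o[v-18:v+18,u-16:u+16]; g=cv2.matchTemplate(cv2.Canny(b,60,150)[v-30:v+30,u-28:u+28],cv2.Canny(t,60,150),cv2.TM_CCOEFF_NORMED);print(nm,cv2.minMaxLoc(g)[1::2],cv2.absdiff(b,o)[v-18:v+18,u-16:u+16].mean())
for c in("side",):
    for n in("teacup","caddy"):
        print(n,[(np.round(x["position"]).tolist(),round(x["score"],2)) for x in find_in(c,n)][:3])
```

```text
noise mug 1.0521164021164022 static 1.443174603174603 11
teacup (0.6159805059432983, (12, 12)) 13.60011574074074
caddy (0.26435616612434387, (7, 13)) 59.04918981481482
teacup [([370.0, 278.0], 0.97)]
caddy [([321.0, 190.0], 0.23)]
```

```bash
python3 -c "
from cell import workorder;print(workorder.job_done())"
```

```text
the job is handed in; nothing more can be done
None
```

The tap lever is turned to its shut stop, the white mug hangs still by its handle on the hook, no bystander appears to have moved, and I handed the job in at about 22 s of the 67 s limit.

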